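# Switch on the viewing lamp and turn its dimmer wheel up one click

## Robot

A 7-joint arm with a two-finger parallel gripper is mounted at the origin on the work surface. World frame = base frame: x ahead of the robot, y to its left, z up, the work surface at z = 0. Lengths are in m, angles in rad, forces in N, time in s.
With the tool pointing down it reaches from about 0.35 to 0.9 m from the base axis. Payload 8.1 kg.
Tool frame: the origin (TCP) lies on the centre line of the jaws, within the pads' length; the fingertips stand 8 mm ahead of it and the grasp point (between the pads) lies 11 mm behind it (env.nose_length is the distance from the TCP to the fingertips, in m); z points along the fingers, y is the line along which they close (so a half turn about z gives the same grasp; the last joint's range is limited). The gripper opens to 85 mm and grips with 20 to 120 N. Pads are 22 mm wide; open, the fingers measure 114 mm over their backs; the gripper's body (76 mm by 85 mm) begins 54 mm behind the grasp point. The pads swing forward as they close: fully open they stand 13 mm farther back than shut.
Start: joints at [-1.238, 0.434, 0.025, 1.573, -0.012, 1.134, -0.075], TCP at [0.264, 0.567, 0.239] pointing down, gripper open.
Joint ranges: [-2.62, 2.62], [-0.44, 2.09], [-1.27, 1.32], [0.08, 2.57], [-1.32, 4.46], [0.12, 2], [-2.74, 2.74]. Speed limits (rad/s): [2.22, 2.22, 3.01, 3.01, 3.14, 3.14, 3.14].

## Interface

Orientations are given as a unit quaternion [w, x, y, z].
In Python, from plant import monitor, optics, env gives the robot as it stands.
- The arm moves only by the tool servo_tool, never from a script. Its argument "moves" is a list of rows, each an object of numbers: "dx", "dy", "dz": the shift along the tool's x, y, z scaled (see below); "ax", "ay", "az": the turn, a rotation vector about the tool's x, y, z scaled (see below); "fingers": the gripper's target within -1 to 1 (fully open at 1, half-way at 0, shut at -1). In form: [{"dx": .., "dy": .., "dz": .., "ax": .., "ay": .., "az": .., "fingers": ..}, ...]. A call has 1 to 8 rows; each row shifts and turns the commanded pose from where the row before left it, along the tool's axes as they then stand; what a row does not reach is not made up. The controller multiplies each number of a shift by 200 mm and each number of a turn by 180 degrees. A row lasts 1/12 s, in which the tool goes at most 41.7 mm and 7.16 degrees, less where a joint would pass 70% of its speed; a pose out of reach is approached as far as the arm can. A call with a number of a shift or a turn outside -1 to 1 is refused whole. A call with a gripper value outside its range is refused whole. The fingers move at their own pace and stop on an object; "grip_force" is the grip in N (left out, the last holds). Time passes only in rows, so rows that do not move let the fingers close. It gives the time, the measured TCP pose, the force, the opening and the grip force at its end, in the units of the state.
- monitor.get_obs(): the state, without advancing time (a new reading comes with each control period).
- optics.capture(name): name is "side" or "top" or "wrist"; returns a dict with "image" (400x640x3 uint8, red, green, blue), "intrinsics" (3x3 intrinsics, pixels), "world_from_camera" (4x4, takes a point from camera to world coordinates). Camera axes: x right, y down, z forward; pixel columns grow to the right and rows downward; lengths in m; the calibration is good to about 2 mm. A picture is of the moment at which its call begins. There is no depth.
- env.finish_job(): hands the job in; it is judged then, once.
The state is a dict: "t": time; "qpos": joint angles; "dq": joint speeds; "effort": joint torques, N m; "ee_pos": TCP position; "ee_rot": TCP orientation; "ft_force": force on the tool from outside, world axes, zero at the start; "ft_torque": the same for the moment, N m; "grip_width": finger opening in m; "gripper_force": force on a finger pad.
Only numpy, scipy, OpenCV 4.12 (cv2) and the standard library are available. Lean on these libraries where they do the work, as an engineer would, in place of code of your own. Each camera call takes 0.05 s, during which the arm holds its last target. There are 200 camera calls.

## Task

First switch on the steel viewing lamp by pressing down the raised end of the rocker switch on its base; then, with a fingertip, roll the knurled dimmer wheel beside it towards the lamp's stem until it clicks into the next notch, one click only, so that the white line on its rim comes to the top. Use the fingertips only, press gently, and lift or shove nothing: the lamp and the valuables around it stay where they stand.

Things in the scene. Friction and masses are not known exactly. Their poses are not given: they have to be found in the camera images.
- lamp: Loose steel lamp, about 2.8 kg; base slab 200 (x) x 150 (y) x 50 mm high. Origin: centre of the underside; z up; +x runs from the controls towards the stem, +y from the rocker to the dimmer wheel. The 14 mm stem rises at x = 75 mm from a 40 mm wide, 10 mm high collar and leans to +x, away from the controls, to a 100 mm wide head at x = 195 mm, 261 to 294 mm above the cart.
- dimmer_top (a point): Highest point of the knurled dimmer wheel: lamp's x = -35, y = +38, z = 62 mm; fixed in the lamp, does not turn. Wheel 60 mm across, 24 mm wide, axis along the lamp's y; its top 12 mm stands out of the base between two cheeks 6 mm high. A fingertip pressed lightly on its top (3 to 8 N) and moved level along the lamp's +x turns it by friction, rim travel = fingertip travel.
- dimmer (a joint): Wheel angle, rad; grows as the wheel's top moves towards the stem (lamp's +x). Notches at 0 (start), 0.5 (the wanted one) and 1.0, 15 mm of rim apart. Let go, it rolls by itself into the nearest notch; the humps lie near 0.25 and 0.75; it takes up to 2 N at the rim. A white line across the rim lies 0.5 rad before the top at 0, at the top at 0.5.
- rocker_press (a point): Point to press on the raised end of the black rocker: on its face, 10 mm to the lamp's +x of its pivot (lamp's x = -35, y = -38 mm), 60 mm above the cart when off; moves with the rocker. Rocker 36 mm long (lamp's x), 22 mm wide, a shallow V: an end that is down lies level, its face 56 mm above the cart, 6 mm above the base's top; the raised end's edge is 62 mm up.
- rocker (a joint): Angle of the rocker switch, rad: 0 = off (end away from the stem is down), 0.36 = on (end next to the stem fully down). Sprung to stay at either end, it snaps over at about half; takes 3 to 6 N.
- medal_stand: Bystander: slotted beech stand, 50 x 216 x 28 mm, under the lamp's head. Origin: centre of the underside; long along its y.
- medal_left: Bystander: silver medal, disc 60 mm across, 5 mm thick, upright in the stand's slot, 72 mm high over the cart. Origin: its lowest point.
- medal_mid: Bystander: as medal_left, the middle one.
- medal_right: Bystander: as medal_left, the last one.
- compact: Bystander: round gold compact, 72 mm across, 19 mm high, beside the lamp. Origin: centre of the underside.
- egg: Bystander: malachite egg standing on a ground foot, 48 mm across, 61 mm high. Origin: centre of the underside.
- cup: Bystander: white jade cup, 60 mm across, 55 mm high. Origin: centre of the underside.

How it is judged:
By the outcome, as a careful person would: the job done as asked, in the order asked, and still so for the second after the job is handed in, with the robot touching nothing.
It also fails if it takes over 32 s, if anything falls off the work surface, if the arm or the gripper's body presses on something with over 40 N, if the wrist force passes 120 N, or if a joint passes its speed limit or range.

## Working session

There is one attempt and no reset: what is moved stays moved. The work goes in short steps, Python scripts to look and compute and a tool call to move; the robot and the scene stay as the last step left them, time stands still between calls to the robot, and variables do not carry over. Pictures are saved under pics/ and viewed, at most 10 in all, crops included, and the job is handed in when it is done.

Besides the shell and the picture viewer there is one more tool, called after "Request:" in YAML: its name, and indented under it one key for each argument. servo_tool: Moves the arm, as the interface text tells. Its arguments: {"type":"object","properties":{"moves":{"type":"array"},"grip_force":{"type":"number"}},"required":["moves"]}

```bash
mkdir -p pics
python3 - <<'E'
from plant import monitor, optics, env
import cv2,pickle
o=monitor.get_obs();print({k:o[k] for k in('t','ee_pos','ee_rot','ft_force','grip_width')},env.nose_length)
for n in('side','top'):
    c=optics.capture(n);cv2.imwrite(f'pics/{n}0.png',c['image'][:,:,::-1]);pickle.dump(c,open(f'{n}0.pkl','wb'))
    print(n,c['intrinsics'],c['world_from_camera'])
E
```

```text
{'t': 0.0, 'ee_pos': array([0.26364514, 0.56610405, 0.23851931]), 'ee_rot': array([-1.18920748e-04,  2.16206207e-01,  9.76347383e-01, -8.05696947e-04]), 'ft_force': array([ 0.13797112, -0.09866893, -0.53474582]), 'grip_width': 0.08518028391163404} 0.008
side [[402.76890578   0.         326.94862783]
 [  0.         402.76890578 200.23753147]
 [  0.           0.           1.        ]] [[ 0.78129294 -0.36055092  0.50949423  0.22691831]
 [-0.62409532 -0.46342046  0.62908386 -0.41060706]
 [ 0.00929328 -0.80947175 -0.58708528  0.48662078]
 [ 0.          0.          0.          1.        ]]
top [[479.84007237   0.         317.27224762]
 [  0.         479.84007237 196.83487054]
 [  0.           0.           1.        ]] [[ 0.02185291 -0.9987433   0.04510283  0.5305263 ]
 [-0.99974009 -0.02153707  0.00747668  0.03155566]
 [-0.0064959  -0.0452545  -0.99895437  1.05740312]
 [ 0.          0.          0.          1.        ]]
```

View pics/top0.png

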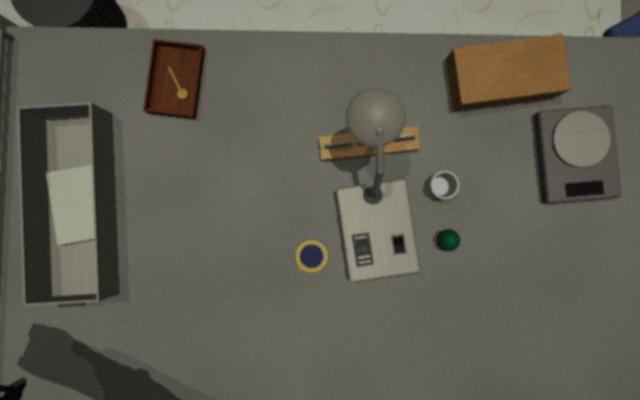

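View pics/side0.png

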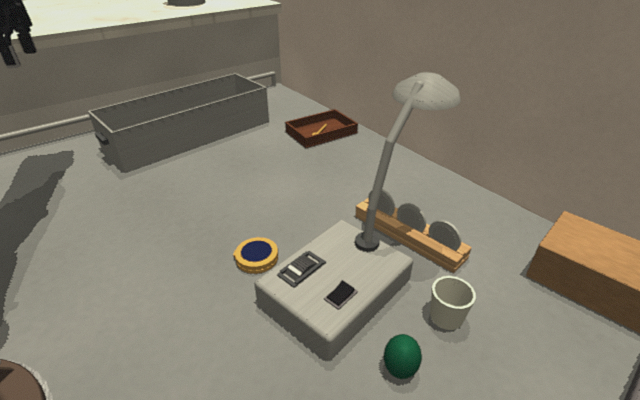

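The top view shows the lamp base with corners near (337,190), (405,181), (418,272) and (350,281). The dimmer is at about (362,249) and the rocker at (399,244). In the side view the dimmer is at about (302,267) and the rocker at (341,293). The gripper is well off to the left.

```bash
cat > h.py <<'E'
import numpy as np,pickle
def ray(c,u,v,z):
    K,T=c['intrinsics'],c['world_from_camera']
    d=T[:3,:3]@np.linalg.inv(K)@[u,v,1.];o=T[:3,3];return (o+d*(z-o[2])/d[2])
def proj(c,p):
    K,T=c['intrinsics'],c['world_from_camera']
    q=K@(T[:3,:3].T@(np.array(p)-T[:3,3]));return q[:2]/q[2]
E
python3 - <<'E'
import pickle,cv2
from h import *
t=pickle.load(open('top0.pkl','rb'));s=pickle.load(open('side0.pkl','rb'))
C=[ray(t,*p,.05)[:2] for p in[(337,190),(405,181),(418,272),(350,281)]]
print(np.round(C,4),'centre',np.mean(C,0))
ax=C[0]+C[1]-C[2]-C[3];print('yaw',np.degrees(np.arctan2(ax[1],ax[0])))
print('dim',ray(t,362,249,.06),'rock',ray(t,399,244,.056))
print('side dim',ray(s,302,267,.06),'rock',ray(s,341,293,.056))
a=cv2.resize(t['image'][170:290,325:430],None,fx=5,fy=5,interpolation=2)[:,:,::-1]
b=cv2.resize(s['image'][210:360,245:425],None,fx=1.5*1.5,fy=4,interpolation=2)[:,:,::-1]
b=cv2.resize(s['image'][240:320,265:370],None,fx=2.5,fy=2.5,interpolation=2)[:,:,::-1]
im=np.zeros((600,790,3),np.uint8);im[:600,:525]=a;im[:200,527:527+262]=b
cv2.imwrite('pics/c1.png',im)
E
```

```text
[[ 0.5913 -0.0021]
 [ 0.6133 -0.1446]
 [ 0.4238 -0.1742]
 [ 0.4019 -0.0329]] centre [ 0.50757129 -0.08844196]
yaw 9.074833863575636
dim [ 0.469522   -0.05587834  0.06      ] rock [ 0.48133385 -0.13285332  0.056     ]
side dim [ 0.46411497 -0.06135785  0.06      ] rock [ 0.4796082  -0.13181464  0.056     ]
```

View pics/c1.png

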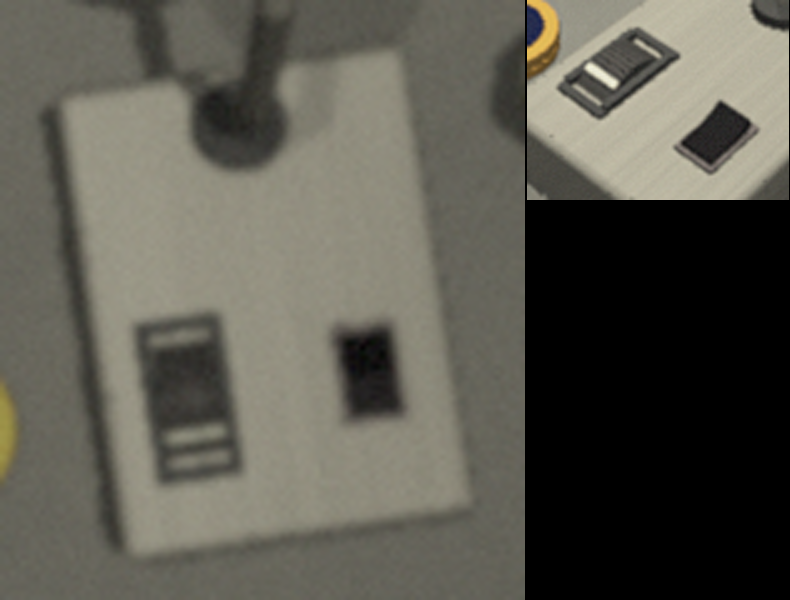

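Lamp centre is about (0.508, -0.0885) with yaw about 9°. In the crop, the rocker's stem-side end is raised, and the white line sits on the robot side of the wheel top. I'll turn the tool to line up with the lamp and shut the fingers.

Request:
servo_tool:
  moves:
    - {"az": -0.038,"fingers": -1}
    - {"az": -0.038,"fingers": -1}
    - {"az": -0.038,"fingers": -1}
    - {"az": -0.038,"fingers": -1}
    - {"az": -0.037,"fingers": -1}
  grip_force: 20

```text
invalid input
```

Request:
servo_tool:
  moves:
    - {"dx": -0.03,"dy": -0.18,"fingers": -1}
    - {"dx": -0.03,"dy": -0.18,"fingers": -1}
    - {"dx": -0.03,"dy": -0.18,"fingers": -1}
    - {"dx": -0.03,"dy": -0.18,"fingers": -1}
    - {"dx": -0.03,"dy": -0.18,"fingers": -1}
    - {"dx": -0.03,"dy": -0.18,"fingers": -1}
    - {"dx": -0.03,"dy": -0.18,"fingers": -1}
    - {"dx": -0.03,"dy": -0.18,"fingers": -1}

```text
invalid input
```

Request:
servo_tool:
  moves:
    - {"dx": 0,"dy": 0,"dz": 0,"ax": 0,"ay": 0,"az": -0.038,"fingers": -1}
    - {"dx": 0,"dy": 0,"dz": 0,"ax": 0,"ay": 0,"az": -0.038,"fingers": -1}
    - {"dx": 0,"dy": 0,"dz": 0,"ax": 0,"ay": 0,"az": -0.038,"fingers": -1}
    - {"dx": 0,"dy": 0,"dz": 0,"ax": 0,"ay": 0,"az": -0.038,"fingers": -1}
    - {"dx": 0,"dy": 0,"dz": 0,"ax": 0,"ay": 0,"az": -0.037,"fingers": -1}
  grip_force: 20

```text
t: 0.52
ee_pos: [0.2638, 0.5663, 0.2389]
ee_rot: [-0.0, -0.082, 0.997, -0.0]
ft_force: [0.4, 0.2, 1.1]
grip_width: 0.0256
gripper_force: 0.0
```

Request:
servo_tool:
  moves:
    - {"dx": -0.03,"dy": -0.18,"dz": 0,"ax": 0,"ay": 0,"az": 0,"fingers": -1}
    - {"dx": -0.03,"dy": -0.18,"dz": 0,"ax": 0,"ay": 0,"az": 0,"fingers": -1}
    - {"dx": -0.03,"dy": -0.18,"dz": 0,"ax": 0,"ay": 0,"az": 0,"fingers": -1}
    - {"dx": -0.03,"dy": -0.18,"dz": 0,"ax": 0,"ay": 0,"az": 0,"fingers": -1}
    - {"dx": -0.03,"dy": -0.18,"dz": 0,"ax": 0,"ay": 0,"az": 0,"fingers": -1}
    - {"dx": -0.03,"dy": -0.18,"dz": 0,"ax": 0,"ay": 0,"az": 0,"fingers": -1}
    - {"dx": -0.03,"dy": -0.18,"dz": 0,"ax": 0,"ay": 0,"az": 0,"fingers": -1}
    - {"dx": -0.03,"dy": -0.18,"dz": 0,"ax": 0,"ay": 0,"az": 0,"fingers": -1}

```text
t: 1.18
ee_pos: [0.3566, 0.2878, 0.2391]
ee_rot: [-0.0, -0.079, 0.997, -0.0]
ft_force: [0.6, 0.1, 0.5]
grip_width: 0.0003
gripper_force: 0.0
```

Request:
servo_tool:
  moves:
    - {"dx": -0.03,"dy": -0.18,"dz": 0,"ax": 0,"ay": 0,"az": 0,"fingers": -1}
    - {"dx": -0.03,"dy": -0.18,"dz": 0,"ax": 0,"ay": 0,"az": 0,"fingers": -1}
    - {"dx": -0.03,"dy": -0.18,"dz": 0,"ax": 0,"ay": 0,"az": 0,"fingers": -1}
    - {"dx": -0.03,"dy": -0.18,"dz": 0,"ax": 0,"ay": 0,"az": 0,"fingers": -1}
    - {"dx": -0.03,"dy": -0.18,"dz": 0,"ax": 0,"ay": 0,"az": 0,"fingers": -1}
    - {"dx": -0.03,"dy": -0.18,"dz": 0,"ax": 0,"ay": 0,"az": 0,"fingers": -1}
    - {"dx": -0.03,"dy": -0.18,"dz": 0,"ax": 0,"ay": 0,"az": 0,"fingers": -1}
    - {"dx": 0,"dy": 0,"dz": 0,"ax": 0,"ay": 0,"az": 0,"fingers": -1}

```text
t: 1.85
ee_pos: [0.439, 0.0404, 0.2394]
ee_rot: [0.0, -0.075, 0.997, -0.001]
ft_force: [0.8, 0.6, -0.2]
grip_width: -0.0001
gripper_force: 0.0
```

Request:
servo_tool:
  moves:
    - {"dx": -0.027,"dy": -0.176,"dz": 0,"ax": 0,"ay": 0,"az": 0,"fingers": -1}
    - {"dx": -0.027,"dy": -0.176,"dz": 0,"ax": 0,"ay": 0,"az": 0,"fingers": -1}
    - {"dx": -0.027,"dy": -0.176,"dz": 0,"ax": 0,"ay": 0,"az": 0,"fingers": -1}
    - {"dx": -0.027,"dy": -0.176,"dz": 0,"ax": 0,"ay": 0,"az": 0,"fingers": -1}
    - {"dx": -0.027,"dy": -0.176,"dz": 0.1,"ax": 0,"ay": 0,"az": 0,"fingers": -1}
    - {"dx": 0,"dy": 0,"dz": 0.15,"ax": 0,"ay": 0,"az": 0,"fingers": -1}
    - {"dx": 0,"dy": 0,"dz": 0.15,"ax": 0,"ay": 0,"az": 0,"fingers": -1}
    - {"dx": 0,"dy": 0,"dz": 0,"ax": 0,"ay": 0,"az": 0,"fingers": -1}

```text
t: 2.52
ee_pos: [0.4886, -0.1218, 0.1546]
ee_rot: [-0.004, -0.078, 0.997, 0.001]
ft_force: [-2.4, 0.5, -0.4]
grip_width: 0.0004
gripper_force: 0.0
```

Run:
```python
from plant import monitor, optics, env
import cv2,pickle
from h import *
print(monitor.get_obs()['ee_pos'])
c=optics.capture('wrist');cv2.imwrite('pics/w1.png',c['image'][:,:,::-1]);pickle.dump(c,open('w1.pkl','wb'))
print(c['world_from_camera'])
for p in [(.4795,-.132,.056),(.4687,-.0565,.062)]: print(proj(c,p))
```

```text
[ 0.48858203 -0.12179547  0.15456158]
[[-0.15566313  0.94578801  0.28505091  0.41456141]
 [ 0.98780777  0.14840092  0.04704223 -0.13300191]
 [ 0.00219015  0.28889825 -0.9573573   0.28988727]
 [ 0.          0.          0.          1.        ]]
[309.36496579 194.42777224]
[402.78017727 197.61183001]
```

View pics/w1.png

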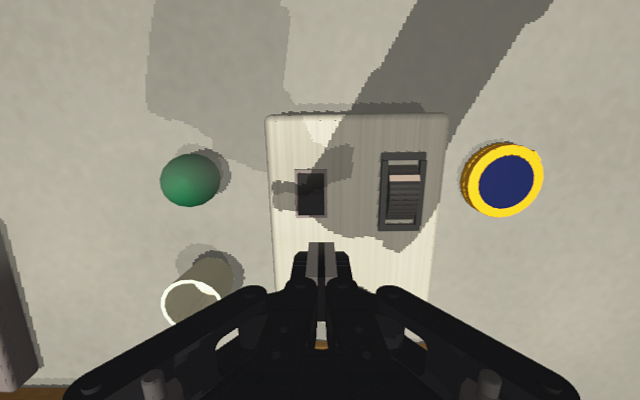

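The wrist view shows the rocker centred at (311,194), where I predicted (309,194). The wheel is at about (403,194) with its white line at (404,179), so the pose is good to about 1 mm. I'll descend to just above the rocker's raised end.

Request:
servo_tool:
  moves:
    - {"dx": 0,"dy": 0,"dz": 0.1,"ax": 0,"ay": 0,"az": 0,"fingers": -1}
    - {"dx": 0,"dy": 0,"dz": 0.1,"ax": 0,"ay": 0,"az": 0,"fingers": -1}
    - {"dx": 0,"dy": 0,"dz": 0.1,"ax": 0,"ay": 0,"az": 0,"fingers": -1}
    - {"dx": 0,"dy": 0,"dz": 0,"ax": 0,"ay": 0,"az": 0,"fingers": -1}
    - {"dx": 0,"dy": 0,"dz": 0,"ax": 0,"ay": 0,"az": 0,"fingers": -1}
    - {"dx": 0,"dy": 0,"dz": 0,"ax": 0,"ay": 0,"az": 0,"fingers": -1}

```text
t: 3.07
ee_pos: [0.4931, -0.122, 0.1011]
ee_rot: [0.001, -0.079, 0.997, -0.0]
ft_force: [0.6, -0.2, 0.1]
grip_width: 0.0001
gripper_force: 0.0
```

Request:
servo_tool:
  moves:
    - {"dx": 0.005,"dy": -0.04,"dz": 0.05,"ax": 0,"ay": 0,"az": 0,"fingers": -1}
    - {"dx": 0,"dy": 0,"dz": 0.06,"ax": 0,"ay": 0,"az": 0,"fingers": -1}
    - {"dx": 0,"dy": 0,"dz": 0,"ax": 0,"ay": 0,"az": 0,"fingers": -1}
    - {"dx": 0,"dy": 0,"dz": 0,"ax": 0,"ay": 0,"az": 0,"fingers": -1}

```text
t: 3.4
ee_pos: [0.4922, -0.1306, 0.0775]
ee_rot: [-0.0, -0.079, 0.997, 0.0]
ft_force: [0.2, 0.4, -0.3]
grip_width: 0.0001
gripper_force: 0.0
```

Request:
servo_tool:
  moves:
    - {"dx": 0,"dy": 0,"dz": 0.015,"ax": 0,"ay": 0,"az": 0,"fingers": -1}
    - {"dx": 0,"dy": 0,"dz": 0.015,"ax": 0,"ay": 0,"az": 0,"fingers": -1}
    - {"dx": 0,"dy": 0,"dz": 0.01,"ax": 0,"ay": 0,"az": 0,"fingers": -1}
    - {"dx": 0,"dy": 0,"dz": 0,"ax": 0,"ay": 0,"az": 0,"fingers": -1}

```text
t: 3.73
ee_pos: [0.4928, -0.1301, 0.0694]
ee_rot: [0.001, -0.079, 0.997, -0.0]
ft_force: [0.1, 0.4, 4.8]
grip_width: 0.0002
gripper_force: 2.1
```

Contact at 4.8 N. I'll press on in small steps.

Request:
servo_tool:
  moves:
    - {"dx": 0,"dy": 0,"dz": 0.007,"ax": 0,"ay": 0,"az": 0,"fingers": -1}
    - {"dx": 0,"dy": 0,"dz": 0.007,"ax": 0,"ay": 0,"az": 0,"fingers": -1}
    - {"dx": 0,"dy": 0,"dz": 0,"ax": 0,"ay": 0,"az": 0,"fingers": -1}

```text
t: 3.98
ee_pos: [0.4924, -0.13, 0.0665]
ee_rot: [0.0, -0.079, 0.997, 0.0]
ft_force: [-0.9, 0.2, 0.5]
grip_width: -0.0
gripper_force: 0.0
```

Request:
servo_tool:
  moves:
    - {"dx": 0,"dy": 0,"dz": 0.007,"ax": 0,"ay": 0,"az": 0,"fingers": -1}
    - {"dx": 0,"dy": 0,"dz": 0.005,"ax": 0,"ay": 0,"az": 0,"fingers": -1}
    - {"dx": 0,"dy": 0,"dz": 0,"ax": 0,"ay": 0,"az": 0,"fingers": -1}

```text
t: 4.23
ee_pos: [0.4918, -0.1302, 0.0641]
ee_rot: [-0.0, -0.079, 0.997, 0.0]
ft_force: [-1.4, 0.8, 3.8]
grip_width: 0.0001
gripper_force: 1.8
```

The rocker snapped over and is on its stop, with the tip at 56 mm and 3.8 N. I'll lift off and go over to the wheel.

Request:
servo_tool:
  moves:
    - {"dx": 0,"dy": 0,"dz": -0.1,"ax": 0,"ay": 0,"az": 0,"fingers": -1}
    - {"dx": 0,"dy": 0,"dz": -0.1,"ax": 0,"ay": 0,"az": 0,"fingers": -1}
    - {"dx": 0.03,"dy": 0.13,"dz": 0,"ax": 0,"ay": 0,"az": 0,"fingers": -1}
    - {"dx": 0.03,"dy": 0.13,"dz": 0,"ax": 0,"ay": 0,"az": 0,"fingers": -1}
    - {"dx": 0.03,"dy": 0.12,"dz": 0,"ax": 0,"ay": 0,"az": 0,"fingers": -1}
    - {"dx": 0,"dy": 0,"dz": 0,"ax": 0,"ay": 0,"az": 0,"fingers": -1}
    - {"dx": 0,"dy": 0,"dz": 0,"ax": 0,"ay": 0,"az": 0,"fingers": -1}

```text
t: 4.82
ee_pos: [0.4618, -0.0567, 0.104]
ee_rot: [-0.0, -0.08, 0.997, 0.0]
ft_force: [0.2, -0.3, -0.9]
grip_width: -0.0
gripper_force: 0.0
```

Run:
```python
from plant import monitor, optics, env
import cv2
from h import *
o=monitor.get_obs();print(o['ee_pos'])
c=optics.capture('wrist');s=optics.capture('side')
im=np.zeros((560,640,3),np.uint8);im[:280]=c['image'][60:340];im[280:,:]=cv2.resize(s['image'][200:340,200:520],None,fx=2,fy=2,interpolation=2)
cv2.imwrite('pics/w2.png',im[:,:,::-1])
T=c['world_from_camera']
for p in [(.4795,-.132,.056),(.4687,-.0565,.062)]: print(proj(c,p)-[0,60])
```

```text
[ 0.46179797 -0.05672788  0.10396656]
[206.64817522 176.2791616 ]
[318.45604842 181.86454664]
```

View pics/w2.png

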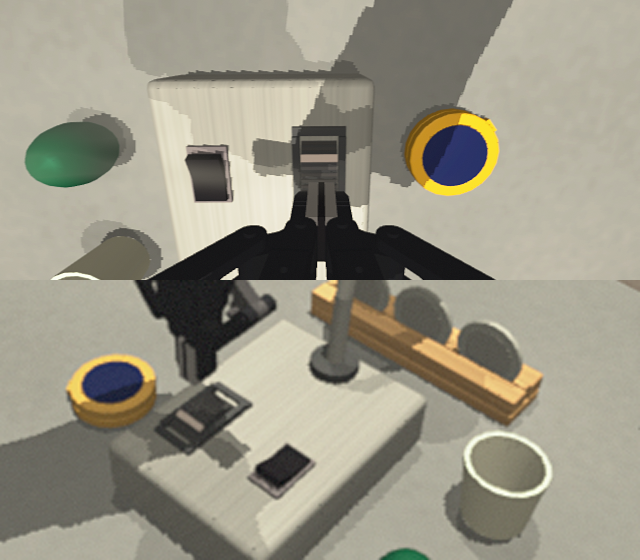

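The wrist view shows the rocker flipped: its near-robot end is raised, at about (207,174). The wheel is at (320,155), directly under the fingertips at (321,185), and the lamp and its neighbours haven't moved. I'll descend onto the wheel.

Request:
servo_tool:
  moves:
    - {"dx": 0,"dy": 0,"dz": 0.07,"ax": 0,"ay": 0,"az": 0,"fingers": -1}
    - {"dx": 0,"dy": 0,"dz": 0.06,"ax": 0,"ay": 0,"az": 0,"fingers": -1}
    - {"dx": 0,"dy": 0,"dz": 0.02,"ax": 0,"ay": 0,"az": 0,"fingers": -1}
    - {"dx": 0,"dy": 0,"dz": 0,"ax": 0,"ay": 0,"az": 0,"fingers": -1}
    - {"dx": 0,"dy": 0,"dz": 0,"ax": 0,"ay": 0,"az": 0,"fingers": -1}

```text
t: 5.33
ee_pos: [0.4626, -0.0587, 0.0741]
ee_rot: [-0.0, -0.078, 0.997, -0.0]
ft_force: [-0.3, -0.1, 0.6]
grip_width: 0.0001
gripper_force: 0.0
```

Request:
servo_tool:
  moves:
    - {"dx": 0,"dy": 0,"dz": 0.01,"ax": 0,"ay": 0,"az": 0,"fingers": -1}
    - {"dx": 0,"dy": 0,"dz": 0,"ax": 0,"ay": 0,"az": 0,"fingers": -1}

```text
t: 5.5
ee_pos: [0.4629, -0.0581, 0.0724]
ee_rot: [0.0, -0.079, 0.997, -0.0]
ft_force: [-0.1, 0.0, 0.3]
grip_width: -0.0001
gripper_force: 0.0
```

Request:
servo_tool:
  moves:
    - {"dx": 0.008,"dy": 0,"dz": 0.006,"ax": 0,"ay": 0,"az": 0,"fingers": -1}
    - {"dx": 0,"dy": 0,"dz": 0.006,"ax": 0,"ay": 0,"az": 0,"fingers": -1}
    - {"dx": 0,"dy": 0,"dz": 0,"ax": 0,"ay": 0,"az": 0,"fingers": -1}

```text
t: 5.75
ee_pos: [0.4612, -0.0582, 0.07]
ee_rot: [0.0, -0.079, 0.997, 0.0]
ft_force: [-0.2, 0.3, 4.2]
grip_width: -0.0
gripper_force: 1.6
```

Request:
servo_tool:
  moves:
    - {"dx": -0.01,"dy": 0,"dz": 0.002,"ax": 0,"ay": 0,"az": 0,"fingers": -1}
    - {"dx": -0.01,"dy": 0,"dz": 0,"ax": 0,"ay": 0,"az": 0,"fingers": -1}
    - {"dx": -0.01,"dy": 0,"dz": 0,"ax": 0,"ay": 0,"az": 0,"fingers": -1}

```text
t: 6.0
ee_pos: [0.4673, -0.0572, 0.0699]
ee_rot: [0.0, -0.079, 0.997, 0.0]
ft_force: [-1.9, 0.3, 9.4]
grip_width: -0.0001
gripper_force: 4.4
```

Request:
servo_tool:
  moves:
    - {"dx": -0.01,"dy": 0,"dz": -0.002,"ax": 0,"ay": 0,"az": 0,"fingers": -1}
    - {"dx": -0.01,"dy": 0,"dz": 0,"ax": 0,"ay": 0,"az": 0,"fingers": -1}

```text
t: 6.17
ee_pos: [0.4715, -0.0565, 0.0701]
ee_rot: [0.001, -0.079, 0.997, -0.0]
ft_force: [1.9, -0.1, 2.7]
grip_width: -0.0001
gripper_force: 1.4
```

Request:
servo_tool:
  moves:
    - {"dx": -0.01,"dy": 0,"dz": 0,"ax": 0,"ay": 0,"az": 0,"fingers": -1}
    - {"dx": -0.008,"dy": 0,"dz": 0,"ax": 0,"ay": 0,"az": 0,"fingers": -1}
    - {"dx": 0,"dy": 0,"dz": 0,"ax": 0,"ay": 0,"az": 0,"fingers": -1}

```text
t: 6.42
ee_pos: [0.475, -0.0559, 0.0699]
ee_rot: [0.0, -0.079, 0.997, 0.0]
ft_force: [-0.4, 0.7, 5.9]
grip_width: 0.0
gripper_force: 3.3
```

Travel is about 14 mm and the rim force is near zero, so the wheel is in the notch. I'll lift off and back away toward the robot to look.

Request:
servo_tool:
  moves:
    - {"dx": 0,"dy": 0,"dz": -0.05,"ax": 0,"ay": 0,"az": 0,"fingers": -1}
    - {"dx": 0,"dy": 0,"dz": -0.15,"ax": 0,"ay": 0,"az": 0,"fingers": -1}
    - {"dx": 0,"dy": 0,"dz": -0.15,"ax": 0,"ay": 0,"az": 0,"fingers": -1}
    - {"dx": 0.1,"dy": 0,"dz": -0.15,"ax": 0,"ay": 0,"az": 0,"fingers": -1}
    - {"dx": 0.15,"dy": 0,"dz": 0,"ax": 0,"ay": 0,"az": 0,"fingers": -1}
    - {"dx": 0,"dy": 0,"dz": 0,"ax": 0,"ay": 0,"az": 0,"fingers": -1}
    - {"dx": 0,"dy": 0,"dz": 0,"ax": 0,"ay": 0,"az": 0,"fingers": -1}

```text
t: 7.0
ee_pos: [0.4236, -0.0641, 0.1704]
ee_rot: [0.0, -0.078, 0.997, 0.0]
ft_force: [0.1, -0.2, -0.3]
grip_width: 0.0
gripper_force: 0.0
```

Run:
```python
from plant import monitor, optics
import cv2,pickle
from h import *
s=optics.capture('side');w=optics.capture('wrist');s0=pickle.load(open('side0.pkl','rb'))
f=lambda c:cv2.resize(c['image'][220:350,240:400],None,fx=2.5,fy=2.5,interpolation=2)
im=np.zeros((575,800,3),np.uint8);im[:325,:400]=f(s0);im[:325,400:]=f(s);im[325:,:400]=cv2.resize(w['image'],(400,250))
cv2.imwrite('pics/f.png',im[:,:,::-1])
q=(.4687,-.0565,.062);print((proj(s,q)-[240,220])*2.5+[400,0], proj(w,q)*.625+[0,325])
```

```text
[556.40463683 106.97391383] [200.3215874  480.29000873]
```

View pics/f.png

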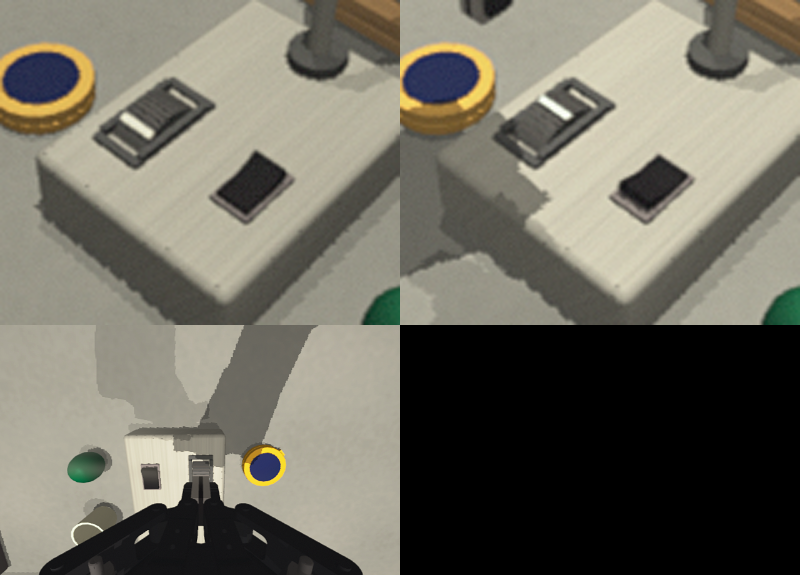

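The white line is now at the top of the wheel, at (556,107), exactly where I predicted. The rocker is flipped, and the lamp and its neighbours are where they were in the first picture.

```bash
python3 -c "
from plant import env
print(env.finish_job())"
```

```text
the job is handed in; nothing more can be done
None
```

The job is handed in: the rocker is pressed to its on stop, the dimmer wheel is one click on with its white line at the top, and the final pictures show the lamp, compact and egg unmoved; the cup, stand and medals got no before/after check, but nothing came near them.

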